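# Find the tight bushing with the pin gauge

## Task

Take the pin gauge from its wooden stand and try it gently in each of the three steel bushings on the board, one after the other, starting at the end of the board with the brass stud: let the pin go in until its collar rests on the bushing, or until it stops at a tight spot inside, feel that it is really there, and never force it. Exactly one bushing is tight inside: set that one upright on the floor of the aluminium scrap tray, leave the two good ones standing in their recesses, and put the gauge back fully home in its stand, disturbing nothing else on the bench.

Things in the scene. Friction and masses are not known exactly. Their poses are not given: they have to be found in the camera images.
- gauge: pin gauge standing in its stand, pin down, 160 g: steel pin 12 mm diameter and 34 mm long with a 1 mm chamfered end, above it a collar 22 mm diameter and 6 mm thick, above that a round dark ribbed handle 18 mm diameter and 62 mm long. Origin: centre of the pin's lower end; z up the pin
- gauge_tip (a point): centre of the lower end of the gauge's pin (the gauge's origin). In the bushings creep in at 15 mm/s or less and stop at a few N; over 20 N between gauge and bushing is forcing it
- stand: light wooden block 70 x 70 mm, 40 mm high, fixed, with a round upright hole 17 mm wide and 37 mm deep in the middle of its top, in which the gauge stands with its collar resting on the top. Origin: centre of the underside
- stand_hole (a point): centre of the hole's mouth, in the top face of the stand, 40 mm above the bench
- board: brown wooden board 85 mm (x) by 270 mm (y), 10 mm thick, its top 16 mm above the bench, on soft rubber feet that give 1 mm per 5 N pushed down (6 mm at most) and keep it from sliding; three square recesses 36 mm wide and 4 mm deep, 85 mm apart along its y. A brass stud 12 mm across stands 7 mm up near the +y end, at the corner towards -x. Origin: on the bench under its centre
- nest1 (a point): centre of the floor (12 mm above the bench) of the recess at the end with the brass stud: the bushing here is tried first
- nest2 (a point): centre of the floor of the middle recess: its bushing is tried second
- nest3 (a point): centre of the floor of the recess at the far end from the stud: its bushing is tried third
- bushing_a: plain turned steel bushing, 30 mm outside, 36 mm tall, about 160 g, standing in a recess, bore vertical. Origin: on the bore axis, at the underside; z up. Bore 13.5 mm wide; in the tight one it narrows to 9 mm, 14 mm below the mouth, where the pin stops with 20 mm still outside; in a good one all 34 mm go in, to the collar. Which of the three is tight, and in which recess, is not told
- bushing_b: plain turned steel bushing, 30 mm outside, 36 mm tall, about 160 g, standing in a recess, bore vertical. Origin: on the bore axis, at the underside; z up. Bore 13.5 mm wide; in the tight one it narrows to 9 mm, 14 mm below the mouth, where the pin stops with 20 mm still outside; in a good one all 34 mm go in, to the collar. Which of the three is tight, and in which recess, is not told
- bushing_c: plain turned steel bushing, 30 mm outside, 36 mm tall, about 160 g, standing in a recess, bore vertical. Origin: on the bore axis, at the underside; z up. Bore 13.5 mm wide; in the tight one it narrows to 9 mm, 14 mm below the mouth, where the pin stops with 20 mm still outside; in a good one all 34 mm go in, to the collar. Which of the three is tight, and in which recess, is not told
- scrap_tray: square open aluminium tray 140 x 140 mm, rim 20 mm high, walls and floor 3 mm, fixed. Origin: centre of the underside
- hammer: hammer lying on the bench beyond the board, a bystander
- bottle: standing water bottle 190 mm tall, 62 mm across, a bystander
- parts_case: flat orange plastic case 110 x 180 mm, 34 mm high, a bystander
Things that resemble listed ones, but are neither listed nor needed, are in the scene too. Leave any red look-alike of the bushing_c alone.

How it is judged:
By the outcome, as a careful person would: the job done as asked, in the order asked, and still so for the second after the job is handed in, with the robot touching nothing.
It also fails if it takes over 72 s, if anything falls off the work surface, if the arm or the gripper's body presses on something with over 40 N, if the wrist force passes 120 N, or if a joint passes its speed limit or range.

## Robot

A 7-joint arm with a two-finger parallel gripper is mounted at the origin on the work surface. World frame = base frame: x ahead of the robot, y to its left, z up, the work surface at z = 0. Lengths are in m, angles in rad, forces in N, time in s.
With the tool pointing down it reaches from about 0.4 to 0.85 m from the base axis. Payload 10.4 kg.
Tool frame: the origin (TCP) lies between the finger pads; the fingertips stand arm.tips_ahead ahead of it and the grasp point (between the pads) lies 11 mm behind it (arm.tips_ahead is the distance from the TCP to the fingertips, in m); y points along the fingers, z is the direction in which the jaws open and shut, and the axes are right-handed (so a half turn about y gives the same grasp; the last joint's range is limited). The gripper opens to 85 mm and grips with 20 to 120 N. Pads are 22 mm wide; open, the fingers measure 114 mm over their backs; the gripper's body (76 mm by 85 mm) begins 54 mm behind the grasp point. The pads swing forward as they close: fully open they stand 13 mm farther back than shut.
Start: joints at [-1.264, 0.332, -0.065, 1.46, 0.022, 1.35, -0.088], TCP at [0.202, 0.591, 0.219] pointing down, gripper open.
Joint ranges: [-2.6, 2.6], [-0.5, 2.12], [-1.47, 1.34], [0.16, 2.42], [-1.27, 4.41], [0.06, 2.06], [-2.6, 2.6]. Speed limits (rad/s): [2.22, 2.22, 2.79, 2.79, 3.14, 3.14, 3.14].

## Interface

Orientations are given as a unit quaternion [x, y, z, w].
In Python, from plant import get_state, grab_frame, workorder, models, arm gives the robot as it stands.
- The arm moves only by the shell command python3 -m inch 'ROWS'. ROWS is JSON, a list of rows, each a list of 7 numbers: the shift along the tool's x, y, z in mm, then the turn, a rotation vector about the tool's x, y, z in rad, then the gripper command: -1 is fully open, 1 is shut, values between are in proportion. A call has exactly 5 rows; each row is the pose to reach, as a shift and turn from the pose commanded when the call began, along the tool's axes at that moment; what a row does not reach only later rows make up. A row lasts 1/12 s, in which the tool goes at most 41.7 mm and 7.16 degrees, less where a joint would pass 70% of its speed; a pose out of reach is approached as far as the arm can. A call with a gripper value outside its range is refused whole. The fingers move at their own pace and stop on an object; the grip force is fixed at half the most. Time passes only in rows, so rows that repeat a pose let the fingers close, or fill a call up. It gives the time, the measured TCP pose, the force and the opening at its end, in the units of the state.
- get_state(): the state, without advancing time (a new reading comes with each control period).
- grab_frame(name): name is "scene" or "top" or "wrist"; returns a dict with "color" (384x512x3 uint8, blue, green, red), "depth" (384x512 float32, m along the optical axis (not along the pixel's ray), 0 where there is no reading), "mtx" (3x3 intrinsics, pixels), "k1" (the pictures are not rectified: a ray, as slopes to the right and down, at radius r is drawn at 1 + k1 r^2 times it, then the intrinsics apply), "R" (3x3) and "t" (3): a world point X has camera coordinates R X + t; the wrist camera has in their place "tool_from_camera" (4x4, takes a point from camera to tool coordinates, whose origin is the TCP and whose axes are the tool frame's). Camera axes: x right, y down, z forward; pixel columns grow to the right and rows downward; lengths in m; the calibration is good to about 2 mm. A picture is of the moment at which its call begins: read the wrist's pose just before it.
- workorder.close_job(): hands the job in, once; it reports no verdict.
Trained networks look in the newest picture that a camera, given by its name, has taken for a name from the list of things; names that differ only in an ending like _2 or _b are one class to them, and where a whole thing is asked for, a point or a joint stands for the part that bears it (a point fixed in the world has none). Each returns a list of dicts, best first, with "conf" (0 to 1); they miss things now and then, are a little off and sometimes report something else, mostly with a low value. They report only what shows in the picture. A call takes as long as a camera call. They do not tell look-alikes from the thing itself.
- models.boxes_of(camera, label): "position" ([column, row] in pixels, amid what is visible of it).
- models.tip_of(camera, label): "position" ([column, row] in pixels: a listed point, or the origin of a listed thing).
The state is a dict: "time_s": time; "joints": joint angles; "qvel": joint speeds; "effort": joint torques, N m; "ee_pos": TCP position; "orientation": TCP orientation; "contact_force": force on the tool from outside, world axes, zero at the start; "wrist_torque": the same for the moment, N m; "gripper_width": finger opening in m.
Only numpy, scipy, OpenCV 4.12 (cv2) and the standard library are available. Lean on these libraries where they do the work, as an engineer would, in place of code of your own. Each camera call takes 0.05 s, during which the arm holds its last target. There are 200 camera calls.

## Working session

There is one attempt and no reset: what is moved stays moved. The work goes in short steps, Python scripts to look and compute and a shell command to move; the robot and the scene stay as the last step left them, time stands still between calls to the robot, and variables do not carry over. Pictures are saved under pics/ and viewed, about 8 in all and at most 12, crops included, and the job is handed in when it is done.

```bash
ls; mkdir -p pics
cat > h.py <<'E'
import numpy as np, cv2
from scipy.spatial.transform import Rotation as Ro
from plant import get_state, grab_frame, workorder, models, arm
def tool():
    s=get_state(); return Ro.from_quat(s["orientation"]).as_matrix(), np.array(s["ee_pos"]), s
def ext(f,Rp=None):
    # returns Rwc, cam pos
    if "R" in f: R=np.array(f["R"]); return R.T, -R.T@np.array(f["t"])
    R,p=Rp; T=np.array(f["tool_from_camera"]); return R@T[:3,:3], p+R@T[:3,3]
def rays(f,uv):
    return cv2.undistortPoints(np.array(uv,float).reshape(-1,1,2),np.array(f["mtx"]),np.array([f["k1"],0,0,0,0.]))[:,0]
def onplane(f,uv,z,Rp=None):
    Rw,c=ext(f,Rp); d=np.c_[rays(f,uv),np.ones(len(np.atleast_2d(uv)))]@Rw.T
    return c+d*((z-c[2])/d[:,2])[:,None]
def cloud(f,Rp=None):
    D=f["depth"]; h,w=D.shape; v,u=np.mgrid[:h,:w]
    r=rays(f,np.c_[u.ravel(),v.ravel()]); P=np.c_[r,np.ones(h*w)]*D.reshape(-1,1)
    Rw,c=ext(f,Rp); X=P@Rw.T+c; X[D.ravel()==0]=np.nan
    return X.reshape(h,w,3)
def goto(x,y,z):
    "shift in tool mm to world TCP"
    R,p,s=tool(); return np.round(R.T@(np.array([x,y,z])-p)*1000,1)
E
python3 - <<'E'
from h import *
R,p,s=tool(); print(s, arm.tips_ahead); print(np.round(R,3))
ims=[]
for c in ["top","scene"]:
    f=grab_frame(c); X=cloud(f); ims.append(f["color"]); print(c,np.round(ext(f)[1],3))
    for l in ["gauge","stand_hole","stand","nest1","nest2","nest3","bushing_a","board","scrap_tray","hammer","bottle","parts_case"]:
        fn=models.tip_of if l[:4]=="nest" or "hole" in l else models.boxes_of
        for d in fn(c,l):
            u,v=d["position"]; 
            print(l,round(d["conf"],2),np.round([u,v],0),np.round(X[int(v),int(u)],3))
cv2.imwrite("pics/a.png",ims[0]);cv2.imwrite("pics/b.png",ims[1])
E
```

```text
pics
{'time_s': 0.0, 'joints': array([-1.26363454,  0.33286586, -0.06474154,  1.46093502,  0.02157981,
        1.34986313, -0.08853609]), 'qvel': array([-0.00124605, -0.0009237 ,  0.00014231,  0.00223684, -0.00115733,
        0.00059698,  0.00094566]), 'effort': array([-2.42467559e-04, -6.25448942e+01,  4.89546626e-02, -3.91618824e+01,
        1.61172647e-02,  9.66717635e-03,  1.15633472e-05]), 'ee_pos': array([0.20223774, 0.59097495, 0.21812279]), 'orientation': array([ 0.69799968, -0.11612368,  0.11598432, -0.69703614]), 'contact_force': array([ 0.69602268,  0.46245941, -0.10333464]), 'wrist_torque': array([0.02719674, 0.03620317, 0.0001104 ]), 'gripper_width': 0.08554826473714369} 0.008
[[ 0.946 -0.     0.324]
 [-0.324 -0.001  0.946]
 [ 0.    -1.    -0.001]]
top [0.464 0.034 0.916]
gauge 0.41 [149. 228.] [0.53  0.308 0.109]
gauge 0.18 [351. 143.] [ 0.769 -0.182  0.033]
stand_hole 0.98 [153. 229.] [0.531 0.305 0.097]
stand_hole 0.18 [354. 144.] [ 0.763 -0.187  0.035]
stand 0.84 [161. 234.] [0.524 0.3   0.041]
nest1 0.93 [242. 228.] [0.542 0.098 0.038]
nest1 0.78 [311. 227.] [ 0.547
[... 1361 characters left out ...]
st3 0.72 [286. 200.] [0.551 0.102 0.02 ]
bushing_a 0.76 [253. 180.] [0.532 0.008 0.032]
bushing_a 0.75 [221. 176.] [ 0.559 -0.066  0.048]
bushing_a 0.6 [254. 153.] [ 0.445 -0.024  0.028]
bushing_a 0.52 [286. 192.] [0.548 0.097 0.047]
bushing_a 0.52 [245. 220.] [0.651 0.036 0.037]
bushing_a 0.47 [218. 213.] [ 0.654 -0.034  0.031]
board 0.61 [256. 190.] [0.549 0.023 0.023]
scrap_tray 0.54 [220. 176.] [ 0.56  -0.068  0.045]
hammer 0.6 [268. 281.] [0.769 0.135 0.027]
hammer 0.18 [135. 235.] [ 0.776 -0.18   0.034]
bottle 0.71 [254. 192.] [0.552 0.019 0.016]
bottle 0.57 [407. 272.] [0.692 0.385 0.121]
parts_case 0.7 [254. 184.] [0.553 0.019 0.05 ]
parts_case 0.66 [136. 236.] [ 0.781 -0.173  0.037]
```

View pics/a.png

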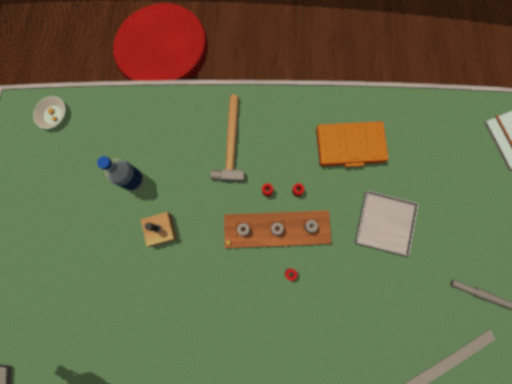

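View pics/b.png

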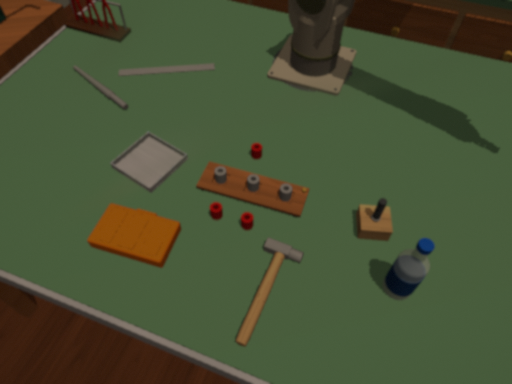

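Top view: stand and gauge at (158,229). The board has its stud at (228,243), the left (+y) end, and bushings at (243,229), (277,228) and (311,226). The tray is at (387,222), and three red look-alikes sit around the board. Next, a closer wrist view.

```bash
python3 -m inch '[[35,-5,-19,0,0,0,-1],[70,-9,-38,0,0,0,-1],[104,-13,-56,0,0,0,-1],[139,-17,-75,0,0,0,-1],[174,-21,-94,0,0,0,-1]]'
python3 -m inch '[[35,-5,-19,0,-0.07,0,-1],[70,-9,-38,0,-0.14,0,-1],[104,-13,-56,0,-0.21,0,-1],[139,-17,-75,0,-0.28,0,-1],[174,-21,-94,0,-0.33,0,-1]]'
python3 -m inch '[[174,-21,-94,0,0,0,-1],[0,0,0,0,0,0,-1],[0,0,0,0,0,0,-1],[0,0,0,0,0,0,-1],[0,0,0,0,0,0,-1]]' >/dev/null 2>&1 & wait
python3 - <<'E'
from h import *
R,p,s=tool(); print(s["time_s"],p,np.round(R,3),s["contact_force"]); f=grab_frame("wrist"); print(np.round(f["tool_from_camera"],3),f["mtx"],f["k1"])
print([a for a in dir(arm) if a[0]!="_"])
cv2.imwrite("pics/c.png",f["color"])
for l in ["gauge","stand","stand_hole","gauge_tip","nest1","bushing_a"]:
  for fn in (models.tip_of,models.boxes_of):
    for d in fn("wrist",l): print(l,fn.__name__,d["conf"],np.round(d["position"]),np.round(onplane(f,[d["position"]],0.04,(R,p)),4))
E
```

```text
time_s: 1.72
ee_pos: [0.3376, 0.4445, 0.2403]
orientation: [-0.697, 0.116, -0.116, 0.698]
contact_force: [1.1, 0.3, 0.0]
gripper_width: 0.0854
time_s: 2.13
ee_pos: [0.4718, 0.2992, 0.2614]
orientation: [-0.707, -0.002, 0.001, 0.707]
contact_force: [0.9, -0.1, -0.4]
gripper_width: 0.0855
2.55 [0.47079935 0.30073822 0.26099509] [[ 1.  0. -0.]
 [ 0.  0.  1.]
 [ 0. -1.  0.]] [ 0.31698508 -0.58419113 -0.6788035 ]
[[-0.     0.958  0.286 -0.073]
 [-0.001 -0.286  0.958 -0.155]
 [ 1.     0.     0.001 -0.   ]
 [ 0.     0.     0.     1.   ]] [[302.51277441   0.         260.97818836]
 [  0.         302.51277441 187.79838205]
 [  0.           0.           1.        ]] -0.06964328596575856
['IKError', 'tips_ahead']
gauge call 0.97 [269. 198.] [[0.5239 0.3118 0.04  ]]
gauge call 0.87 [268. 218.] [[0.5518 0.3111 0.04  ]]
stand call 0.65 [269. 194.] [[0.5175 0.3115 0.04  ]]
stand call 0.68 [267. 193.] [[0.5167 0.3089 0.04  ]]
stand_hole call 0.92 [266. 208.] [[0.5367 0.3071 0.04  ]]
stand_hole call 0.49 [116. 203.] [[0.5306 0.1068 0.04  ]]
stand_hole call 0.84 [267. 197.] [[0.5218 0.3089 0.04  ]]
gau
[... 262 characters left out ...]
4  ]]
bushing_a call 0.92 [ 62. 201.] [[0.5281 0.031  0.04  ]]
bushing_a call 0.9 [113. 201.] [[0.5275 0.1039 0.04  ]]
bushing_a call 0.76 [ 10. 209.] [[ 0.5408 -0.0504  0.04  ]]
bushing_a call 0.75 [ 90. 261.] [[0.62  0.055 0.04 ]]
bushing_a call 0.74 [ 46. 255.] [[ 0.6111 -0.0106  0.04  ]]
bushing_a call 0.73 [ 29. 122.] [[0.4222 0.0058 0.04  ]]
bushing_a call 0.89 [  6. 210.] [[ 0.5415 -0.0574  0.04  ]]
bushing_a call 0.66 [ 42. 260.] [[ 0.6207 -0.0188  0.04  ]]
bushing_a call 0.63 [107. 208.] [[0.5379 0.093  0.04  ]]
bushing_a call 0.63 [ 52. 208.] [[0.5388 0.0141 0.04  ]]
bushing_a call 0.56 [ 86. 268.] [[0.6319 0.0459 0.04  ]]
bushing_a call 0.55 [ 21. 120.] [[ 0.4197 -0.0061  0.04  ]]
```

View pics/c.png

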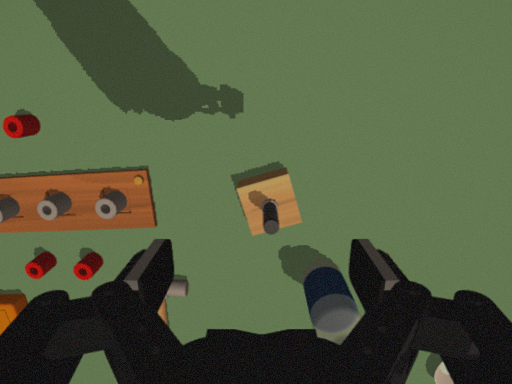

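Wrist view: gauge handle top at (270,225) on the stand, stud at (138,181), bushings 1 and 2 at (107,208) and (50,210), bottle at (330,300). Now refining the geometry from depth.

```bash
cat >> h.py <<'E'
def sel(X,c,r,z0,z1):
    m=(np.hypot(X[...,0]-c[0],X[...,1]-c[1])<r)&(X[...,2]>z0)&(X[...,2]<z1); return m
def circ(P):
    "robust: min enclosing circle centre of 2-98 pct cleaned pts + mean"
    (x,y),r=cv2.minEnclosingCircle((P[:,:2]*1000).astype(np.float32)); return np.round([x,y,r],1)
def report(X,c,r,z0,z1,n=""):
    m=sel(X,c,r,z0,z1); P=X[m]
    if len(P)<5: print(n,"few",len(P)); return
    print(n,len(P),"mean",np.round(P.mean(0)*1000,1),"mid",np.round((P.max(0)+P.min(0))*500,1),"span",np.round(np.ptp(P,axis=0)*1000,1),"circ",circ(P))
E
python3 - <<'E'
from h import *
R,p,s=tool()
for c in ["top","wrist"]:
    f=grab_frame(c); X=cloud(f,(R,p)); print(c)
    report(X,(.53,.305),.04,.101,.12,"handletop")
    report(X,(.53,.305),.06,.037,.043,"standtop")
    report(X,(.66,.38),.08,.02,.16,"bottle"); report(X,(.66,.38),.08,.16,.22,"bottletop")
    for i,y in enumerate([.098,.016,-.07]): report(X,(.54,y),.027,.043,.053,"bush%d"%(i+1))
    report(X,(.54,.015),.17,.012,.020,"board")
    report(X,(.565,-.27),.12,.015,.026,"trayrim"); report(X,(.565,-.27),.05,-.01,.012,"trayfloor")
E
```

```text
top
handletop 56 mean [535.6 312.2 107.7] mid [535.8 312.6 105.7] span [16.4 17.1  9.2] circ [536.2 312.6   9.1]
standtop 605 mean [534.2 308.9  40.2] mid [535.1 311.9  40. ] span [83.6 85.8  6. ] circ [535.  311.8  48.1]
bottle 823 mean [657.  380.6 102.8] mid [664.6 393.5  89.9] span [ 61.6  60.6 139.3] circ [664.4 393.6  31.9]
bottletop 183 mean [664.2 392.5 184.7] mid [665.8 395.5 176.8] span [27.7 27.9 32.7] circ [666.1 395.1  14.4]
bush1 91 mean [535.8  95.2  47.9] mid [535.5  95.7  47.1] span [27.3 27.3  7.8] circ [536.1  95.   14.6]
bush2 90 mean [539.   11.9  47.8] mid [539.1  12.2  48.4] span [27.4 27.1  6.9] circ [538.9  11.6  14.5]
bush3 93 mean [546.3 -73.9  48. ] mid [546.3 -73.8  48. ] span [29.7 27.5  7.5] circ [546.3 -74.   15.1]
board 3044 mean [541.6  11.   15.9] mid [552.2   9.5  16. ] span [257.1 273.5   8. ] circ [569.3  11.1 150.8]
trayrim 329 mean [ 559.1 -275.4   19.5] mid [ 559.4 -273.    19.9] span [164.7 167.3   9.7] circ [ 560.  -273.1   97.7]
trayfloor 1122 mean [ 564.4 -269.9    3.3] mid [ 564.3 -270.4    3.8] span [97.4 98.2 10.4] circ [ 565.  -270.1   50. ]
wrist
handletop 211 mean [533.1 311.4 107.1] mid [534.1 311.7 105.1] span [18.3 16.7  8.1] circ [534.1 311.4   9.2]
standtop 2197 mean [529.1 311.4  39.7] mid [532.9 311.9  39.8] span [86.2 86.3  5.4] circ [533.  311.9  49. ]
bottle 3091 mean [644.  388.   94.5] mid [653.5 395.1  86. ] span [ 41.4  61.5 131.9] circ [662.2 395.1  31.5]
bottletop few 0
bush1 343 mean [535.3  95.8  47.1] mid [536.1  94.6  46.3] span [30.2 30.5  6.5] circ [536.2  94.5  15.3]
bush2 314 mean [538.2  12.9  47. ] mid [538.7  11.5  46.3] span [29.5 31.1  6.6] circ [538.3  11.5  15.7]
bush3 49 mean [547.6 -60.8  45.9] mid [547.5 -61.8  46.1] span [22.1  7.4  5.9] circ [547.5 -63.7  11.2]
board 6948 mean [538.6  34.9  15.5] mid [532.  24.  16.] span [238.7 248.5   8. ] circ [536.1  21.6 132.1]
trayrim few 0
trayfloor few 0
```

```bash
python3 -m inch '[[32,20,6,0,0,0,-1],[64,40,11,0,0,0,-1],[64,80,11,0,0,0,-1],[64,120,11,0,0,0,-1],[64,150,11,0,0,0,-1]]'
python3 -m inch '[[0,25,0,0,0,0,-1],[0,46,0,0,0,0,-1],[0,46,0,0,0,0,-1],[0,46,0,0,0,0,-0.2],[0,46,0,0,0,0,0.2]]'
python3 -m inch '[[0,0,0,0,0,0,1],[0,0,0,0,0,0,1],[0,0,0,0,0,0,1],[0,0,0,0,0,0,1],[0,0,0,0,0,0,1]]'
python3 -m inch '[[0,0,0,0,0,0,1],[0,0,0,0,0,0,1],[0,0,0,0,0,0,1],[0,0,0,0,0,0,1],[0,0,0,0,0,0,1]]'
```

```text
time_s: 3.72
ee_pos: [0.5341, 0.311, 0.1074]
orientation: [0.708, -0.001, -0.001, -0.707]
contact_force: [-0.4, 0.9, -1.7]
gripper_width: 0.0855
time_s: 4.13
ee_pos: [0.5356, 0.3123, 0.0665]
orientation: [-0.707, -0.001, -0.001, 0.708]
contact_force: [0.8, 1.0, 0.7]
gripper_width: 0.0639
time_s: 4.55
ee_pos: [0.5353, 0.312, 0.066]
orientation: [-0.707, -0.0, -0.0, 0.707]
contact_force: [-0.6, -1.5, 6.3]
gripper_width: 0.0165
time_s: 4.97
ee_pos: [0.5353, 0.312, 0.066]
orientation: [-0.707, -0.0, -0.0, 0.707]
contact_force: [-1.0, -1.3, 6.3]
gripper_width: 0.0164
```

```bash
python3 -m inch '[[0,-15,0,0,0,0,1],[0,-45,0,0,0,0,1],[0,-75,0,0,0,0,1],[0,-75,-25,0,0,0,1],[0,-75,-60,0,0,0,1]]'
python3 -m inch '[[0,0,-40,0,0,0,1],[0,0,-80,0,0,0,1],[0,0,-120,0,0,0,1],[0,0,-145,0,0,0,1],[0,0,-157,0,0,0,1]]'
python3 -m inch '[[0,0,0,0,0,0,1],[0,0,0,0,0,0,1],[0,0,0,0,0,0,1],[0,0,0,0,0,0,1],[0,0,0,0,0,0,1]]'
python3 - <<'E'
from h import *
R,p,s=tool(); print(p)
f=grab_frame("wrist"); X=cloud(f,(R,p)); cv2.imwrite("pics/d.png",f["color"])
report(X,(p[0],p[1]),.03,.1,.2,"gauge"); 
report(X,(.536,.0953),.027,.043,.053,"b1"); report(X,(.5385,.0116),.027,.043,.053,"b2"); report(X,(.546,-.074),.027,.043,.053,"b3")
for l in ["gauge_tip","gauge","nest1"]:
    for d in models.tip_of("wrist",l): print(l,d["conf"],np.round(d["position"]))
for z in (.07,.08,.09,.1,.11,.12,.13,.14,.15,.16,.17,.18): report(X,(p[0],p[1]),.025,z,z+.006,str(z))
for c in ["top","scene"]:
    f=grab_frame(c); X=cloud(f); print(c)
    for z in (.11,.12,.13,.14,.15,.16,.17,.18): report(X,(p[0],p[1]),.025,z,z+.006,str(z))
    if c=="scene": cv2.imwrite("pics/e.png",cv2.resize(f["color"][120:280,180:380],None,fx=3.5,fy=3.5,interpolation=cv2.INTER_CUBIC))
E
```

```text
time_s: 5.38
ee_pos: [0.5347, 0.2553, 0.1417]
orientation: [-0.706, -0.003, 0.001, 0.708]
contact_force: [0.6, -0.3, -2.8]
gripper_width: 0.016
time_s: 5.8
ee_pos: [0.5346, 0.0899, 0.14]
orientation: [0.707, -0.002, 0.002, -0.707]
contact_force: [-0.7, -1.1, -1.4]
gripper_width: 0.0164
time_s: 6.22
ee_pos: [0.5347, 0.0963, 0.1397]
orientation: [-0.707, -0.001, 0.001, 0.707]
contact_force: [-0.5, 0.3, -2.7]
gripper_width: 0.0161
[0.53466899 0.09628864 0.13974338]
gauge 6715 mean [527.8  96.3 174.5] mid [532.9  96.3 150.3] span [26.5 58.1 99.5] circ [527.7  96.3  29.1]
b1 618 mean [532.5  93.7  47.4] mid [534.9  94.   46.7] span [28.  29.3  7. ] circ [535.7  94.1  14.9]
b2 767 mean [537.8  11.8  47.3] mid [538.4  11.3  46.4] span [29.4 29.1  6.7] circ [538.4  11.1  15. ]
b3 744 mean [545.3 -72.4  47.1] mid [545.8 -73.3  46.4] span [29.9 29.9  6.6] circ [546.2 -73.8  15.7]
gauge_tip 0.56 [262. 201.]
gauge 0.9 [264. 196.]
nest1 0.87 [258. 179.]
nest1 0.64 [172. 186.]
nest1 0.62 [ 89. 187.]
0.07 few 0
0.08 34 mean [529.5  95.7  83.4] mid [530.5  96.1  83.1] span [ 4.7 11.1  5.7] circ [532
[... 1195 characters left out ...]
22.4] mid [541.1  96.6 123. ] span [13.4 17.5  5.7] circ [539.9  97.4   9.6]
0.13 15 mean [541.7  95.8 132.9] mid [540.9  95.  132.9] span [ 7.3 17.3  5.6] circ [539.2  94.9   8.8]
0.14 15 mean [541.8  97.3 142.8] mid [540.5  96.5 142.5] span [ 6.9 15.3  4.6] circ [539.1  96.6   7.8]
0.15 16 mean [543.5  96.2 153.8] mid [542.6  98.6 153. ] span [ 5.5 22.3  5.7] circ [543.6  98.6  11.2]
0.16 37 mean [543.6  96.7 162.9] mid [543.4  95.  163. ] span [ 9.1 41.8  5.9] circ [542.   95.   20.9]
0.17 44 mean [542.8  97.7 173. ] mid [538.2  95.3 173. ] span [19.6 43.3  5.8] circ [535.6  95.4  22.6]
0.18 71 mean [539.5  95.9 182.4] mid [537.2  96.6 183. ] span [20.5 42.   6. ] circ [541.9  96.6  21. ]
```

View pics/d.png

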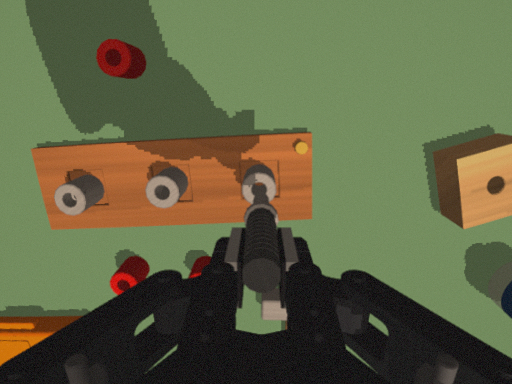

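The pin hangs just above bushing 1 (ring at (258,187)), with the stud at (301,147). The gauge is vertical, about 1.5 mm in x and -1.7 mm in y away from the bore axis.

```bash
python3 -m inch '[[1.5,10,-1.7,0,0,0,1],[1.5,20,-1.7,0,0,0,1],[1.5,27,-1.7,0,0,0,1],[1.5,27,-1.7,0,0,0,1],[1.5,27,-1.7,0,0,0,1]]'
python3 - <<'E'
from h import *
R,p,s=tool(); print(p,s["contact_force"])
f=grab_frame("wrist"); X=cloud(f,(R,p))
for z in (.055,.065): report(X,(p[0],p[1]),.02,z,z+.006,str(z))
report(X,(.536,.0945),.027,.043,.053,"b1")
m=sel(X,(.536,.0945),.020,.043,.053).astype(np.uint8); c,_=cv2.findContours(m,0,1); c=max(c,key=len);
E
```

```text
time_s: 6.93
ee_pos: [0.5358, 0.0929, 0.112]
orientation: [0.707, -0.001, -0.001, -0.707]
contact_force: [0.2, 0.4, -1.6]
gripper_width: 0.0163
[0.53575802 0.09292023 0.11201275] [ 0.20270087  0.44304559 -1.64437865]
0.055 37 mean [530.5  92.7  58.1] mid [531.6  92.7  57.8] span [ 5.1 11.   5.6] circ [533.4  92.7   5.5]
0.065 39 mean [530.1  92.9  68. ] mid [530.9  93.1  67.9] span [3.7 9.9 5.7] circ [532.   93.1   5. ]
b1 656 mean [530.9  94.7  47.5] mid [533.4  94.3  47.9] span [24.6 28.5  9.8] circ [535.6  94.3  14.9]
```

```bash
python3 -m inch '[[0,1.2,0,0,0,0,1],[0,2.4,0,0,0,0,1],[0,3.6,0,0,0,0,1],[0,4.8,0,0,0,0,1],[0,5.5,0,0,0,0,1]]'
```

```text
time_s: 7.4
ee_pos: [0.5363, 0.0932, 0.1073]
orientation: [-0.707, -0.0, 0.0, 0.707]
contact_force: [-0.1, -0.3, -1.8]
gripper_width: 0.016
```

```bash
python3 -m inch '[[0,-3,0,0,0,0,1],[0,-3,1.2,0,0,0,1],[0,-3,1.2,0,0,0,1],[0,-2,1.2,0,0,0,1],[0,-0.9,1.2,0,0,0,1]]'
python3 -m inch '[[0,1.2,0,0,0,0,1],[0,2.4,0,0,0,0,1],[0,3.2,0,0,0,0,1],[0,3.2,0,0,0,0,1],[0,3.2,0,0,0,0,1]]'
```

```text
time_s: 7.82
ee_pos: [0.5364, 0.0944, 0.1083]
orientation: [-0.707, -0.0, 0.0, 0.707]
contact_force: [0.6, 0.4, -2.0]
gripper_width: 0.0162
time_s: 8.23
ee_pos: [0.5363, 0.0943, 0.105]
orientation: [-0.707, -0.0, 0.0, 0.707]
contact_force: [0.6, -0.2, -2.0]
gripper_width: 0.0162
```

```bash
python3 -m inch '[[0,1.2,0,0,0,0,1],[0,2.4,0,0,0,0,1],[0,3.6,0,0,0,0,1],[0,4.8,0,0,0,0,1],[0,6,0,0,0,0,1]]'
python3 -m inch '[[0,1,0,0,0,0,1],[0,2,0,0,0,0,1],[0,3,0,0,0,0,1],[0,3.5,0,0,0,0,1],[0,4,0,0,0,0,1]]'
```

```text
time_s: 8.65
ee_pos: [0.5363, 0.0943, 0.0989]
orientation: [-0.707, -0.0, 0.0, 0.707]
contact_force: [0.3, 0.2, -1.7]
gripper_width: 0.0162
time_s: 9.07
ee_pos: [0.5363, 0.0943, 0.095]
orientation: [-0.707, -0.0, 0.0, 0.707]
contact_force: [0.6, -0.3, -1.9]
gripper_width: 0.0162
```

```bash
python3 -m inch '[[0,0.5,0,0,0,0,1],[0,1,0,0,0,0,1],[0,1.5,0,0,0,0,1],[0,1.5,0,0,0,0,1],[0,1.5,0,0,0,0,1]]'
```

```text
time_s: 9.48
ee_pos: [0.5363, 0.0943, 0.0936]
orientation: [-0.707, -0.0, 0.0, 0.707]
contact_force: [0.1, 0.4, -2.1]
gripper_width: 0.0163
```

```bash
python3 -m inch '[[0,0.5,0,0,0,0,1],[0,1,0,0,0,0,1],[0,1.5,0,0,0,0,1],[0,2,0,0,0,0,1],[0,2,0,0,0,0,1]]'
```

```text
time_s: 9.9
ee_pos: [0.5362, 0.0943, 0.0914]
orientation: [-0.707, 0.0, 0.0, 0.707]
contact_force: [0.1, 0.2, -2.9]
gripper_width: 0.0163
```

```bash
python3 -m inch '[[0,1,0,0,0,0,1],[0,2,0,0,0,0,1],[0,3,0,0,0,0,1],[0,4,0,0,0,0,1],[0,5,0,0,0,0,1]]'
python3 -m inch '[[0,1.2,0,0,0,0,1],[0,2.4,0,0,0,0,1],[0,3.6,0,0,0,0,1],[0,4.8,0,0,0,0,1],[0,6,0,0,0,0,1]]'
```

```text
time_s: 10.32
ee_pos: [0.5363, 0.0943, 0.0865]
orientation: [-0.707, -0.0, 0.0, 0.707]
contact_force: [-0.5, 0.7, -2.0]
gripper_width: 0.0163
time_s: 10.73
ee_pos: [0.5363, 0.0943, 0.0805]
orientation: [-0.707, -0.0, 0.0, 0.707]
contact_force: [0.1, 0.5, -1.6]
gripper_width: 0.0162
```

```bash
python3 -m inch '[[0,1,0,0,0,0,1],[0,2,0,0,0,0,1],[0,3,0,0,0,0,1],[0,4,0,0,0,0,1],[0,4,0,0,0,0,1]]'
python3 -m inch '[[0,0.5,0,0,0,0,1],[0,1,0,0,0,0,1],[0,1.5,0,0,0,0,1],[0,1.5,0,0,0,0,1],[0,1.5,0,0,0,0,1]]'
```

```text
time_s: 11.15
ee_pos: [0.5362, 0.0943, 0.0764]
orientation: [-0.707, 0.0, 0.0, 0.707]
contact_force: [0.6, 0.9, -1.1]
gripper_width: 0.016
time_s: 11.57
ee_pos: [0.5363, 0.0943, 0.0751]
orientation: [-0.707, -0.0, 0.0, 0.707]
contact_force: [-0.2, 0.1, -1.5]
gripper_width: 0.0159
```

```bash
python3 -m inch '[[0,0.5,0,0,0,0,1],[0,1,0,0,0,0,1],[0,1.5,0,0,0,0,1],[0,1.5,0,0,0,0,1],[0,1.5,0,0,0,0,1]]'
```

```text
time_s: 11.98
ee_pos: [0.5364, 0.0943, 0.0737]
orientation: [-0.707, -0.0, -0.0, 0.707]
contact_force: [-0.7, 0.2, -0.2]
gripper_width: 0.0163
```

```bash
python3 -m inch '[[0,0.4,0,0,0,0,1],[0,0.8,0,0,0,0,1],[0,0.8,0,0,0,0,1],[0,0.8,0,0,0,0,1],[0,0.8,0,0,0,0,1]]'
```

```text
time_s: 12.4
ee_pos: [0.5365, 0.0943, 0.073]
orientation: [-0.707, -0.0, -0.0, 0.707]
contact_force: [-0.8, 0.1, 3.1]
gripper_width: 0.0159
```

Bushing 1 takes the pin to the collar, felt at about 5 N. Withdrawing and moving to bushing 2.

```bash
python3 -m inch '[[0,-4,0,0,0,0,1],[0,-12,0,0,0,0,1],[0,-22,0,0,0,0,1],[0,-34,0,0,0,0,1],[0,-46,0,0,0,0,1]]'
python3 -m inch '[[0,-4,-10,0,0,0,1],[2.6,-4,-40,0,0,0,1],[2.6,-4,-70,0,0,0,1],[2.6,-4,-82.8,0,0,0,1],[2.6,0,-82.8,0,0,0,1]]'
python3 -m inch '[[0,2,0,0,0,0,1],[0,5,0,0,0,0,1],[0,7,0,0,0,0,1],[0,7,0,0,0,0,1],[0,7,0,0,0,0,1]]'
python3 - <<'E'
from h import *
R,p,s=tool(); print(p,s["contact_force"])
f=grab_frame("wrist"); X=cloud(f,(R,p)); cv2.imwrite("pics/f.png",f["color"])
for z in (.055,.06,.065): report(X,(p[0],p[1]),.02,z,z+.006,str(z))
report(X,(.5385,.0115),.027,.043,.053,"b2");report(X,(.546,-.0738),.027,.043,.053,"b3");report(X,(.536,.0945),.027,.043,.053,"b1")
E
```

```text
time_s: 12.82
ee_pos: [0.5364, 0.0943, 0.1203]
orientation: [-0.707, -0.0, -0.0, 0.707]
contact_force: [0.5, 0.8, -1.9]
gripper_width: 0.0166
time_s: 13.23
ee_pos: [0.5393, 0.0063, 0.12]
orientation: [0.708, -0.001, 0.003, -0.707]
contact_force: [1.4, 0.1, -1.9]
gripper_width: 0.0163
time_s: 13.65
ee_pos: [0.5388, 0.0122, 0.1116]
orientation: [-0.707, -0.0, 0.001, 0.707]
contact_force: [1.0, -0.2, -2.2]
gripper_width: 0.016
[0.53881295 0.01220159 0.11163251] [ 1.00485084 -0.20733675 -2.19876664]
0.055 41 mean [533.7  12.   58.1] mid [534.8  11.7  58.2] span [ 5.1 11.6  5.5] circ [537.3  11.7   5.8]
0.06 38 mean [533.6  11.8  62.8] mid [534.7  11.7  63. ] span [ 5.4 11.5  5.4] circ [537.   11.7   5.8]
0.065 36 mean [533.1  12.2  67.7] mid [533.7  12.4  68. ] span [3.4 9.8 5.9] circ [535.   12.4   4.9]
b2 665 mean [533.6  10.   47.5] mid [536.3  10.5  48.1] span [25.6 28.5  9.3] circ [538.4  10.4  14.9]
b3 951 mean [545.3 -73.3  47.3] mid [546.1 -73.9  46.4] span [30.  29.2  6.8] circ [546.4 -74.1  15.3]
b1 988 mean [535.   93.6  47.5] mid [535.7  94.3  46.3] span [29.5 29.7  6.7] circ [535.8  94.7  15.5]
```

```bash
python3 -m inch '[[0,0,-1,0,0,0,1],[0,0.6,-1,0,0,0,1],[0,1.8,-1,0,0,0,1],[0,3,-1,0,0,0,1],[0,4,-1,0,0,0,1]]'
python3 -m inch '[[0,0.6,0,0,0,0,1],[0,1.2,0,0,0,0,1],[0,1.8,0,0,0,0,1],[0,2.4,0,0,0,0,1],[0,2.4,0,0,0,0,1]]'
```

```text
time_s: 14.12
ee_pos: [0.5389, 0.0105, 0.1076]
orientation: [-0.707, -0.0, 0.0, 0.707]
contact_force: [0.8, 0.4, -2.6]
gripper_width: 0.0165
time_s: 14.53
ee_pos: [0.5389, 0.0105, 0.1053]
orientation: [-0.707, -0.0, 0.0, 0.707]
contact_force: [-0.4, -0.1, -1.9]
gripper_width: 0.0163
```

```bash
python3 -m inch '[[0,1.2,0,0,0,0,1],[0,2.4,0,0,0,0,1],[0,3.6,0,0,0,0,1],[0,4.8,0,0,0,0,1],[0,6,0,0,0,0,1]]'
python3 -m inch '[[0,0.8,0,0,0,0,1],[0,1.6,0,0,0,0,1],[0,2.4,0,0,0,0,1],[0,3.2,0,0,0,0,1],[0,3.6,0,0,0,0,1]]'
python3 -m inch '[[0,0.4,0,0,0,0,1],[0,0.8,0,0,0,0,1],[0,1.2,0,0,0,0,1],[0,1.6,0,0,0,0,1],[0,1.6,0,0,0,0,1]]'
```

```text
time_s: 14.95
ee_pos: [0.5389, 0.0105, 0.0992]
orientation: [-0.707, -0.0, 0.0, 0.707]
contact_force: [-0.1, 0.6, -2.3]
gripper_width: 0.016
time_s: 15.37
ee_pos: [0.5389, 0.0105, 0.0957]
orientation: [-0.707, -0.0, 0.0, 0.707]
contact_force: [-0.1, 0.7, -2.3]
gripper_width: 0.0167
time_s: 15.78
ee_pos: [0.5389, 0.0105, 0.0941]
orientation: [-0.707, -0.0, 0.0, 0.707]
contact_force: [-0.3, -0.7, -2.3]
gripper_width: 0.0165
```

```bash
python3 -m inch '[[0,0.4,0,0,0,0,1],[0,0.8,0,0,0,0,1],[0,1.2,0,0,0,0,1],[0,1.4,0,0,0,0,1],[0,1.4,0,0,0,0,1]]'
```

```text
time_s: 16.2
ee_pos: [0.5389, 0.0105, 0.0927]
orientation: [-0.707, -0.0, 0.0, 0.707]
contact_force: [-0.3, -0.4, -1.5]
gripper_width: 0.0161
```

```bash
python3 -m inch '[[0,0.4,0,0,0,0,1],[0,0.8,0,0,0,0,1],[0,1.2,0,0,0,0,1],[0,1.2,0,0,0,0,1],[0,1.2,0,0,0,0,1]]'
```

```text
time_s: 16.62
ee_pos: [0.5389, 0.0105, 0.0916]
orientation: [-0.707, -0.0, 0.0, 0.707]
contact_force: [-0.1, -0.6, -2.0]
gripper_width: 0.0164
```

```bash
python3 -m inch '[[0,1,0,0,0,0,1],[0,2,0,0,0,0,1],[0,3,0,0,0,0,1],[0,4,0,0,0,0,1],[0,5,0,0,0,0,1]]'
python3 -m inch '[[0,1.2,0,0,0,0,1],[0,2.4,0,0,0,0,1],[0,3.6,0,0,0,0,1],[0,4.8,0,0,0,0,1],[0,6,0,0,0,0,1]]'
```

```text
time_s: 17.03
ee_pos: [0.5389, 0.0105, 0.0864]
orientation: [-0.707, -0.0, 0.0, 0.707]
contact_force: [-0.1, -0.2, -1.7]
gripper_width: 0.016
time_s: 17.45
ee_pos: [0.5389, 0.0105, 0.0805]
orientation: [-0.707, -0.0, 0.0, 0.707]
contact_force: [0.1, -0.0, -2.5]
gripper_width: 0.0161
```

```bash
python3 -m inch '[[0,1,0,0,0,0,1],[0,2,0,0,0,0,1],[0,3,0,0,0,0,1],[0,4,0,0,0,0,1],[0,5,0,0,0,0,1]]'
python3 -m inch '[[0,0.5,0,0,0,0,1],[0,1,0,0,0,0,1],[0,1.5,0,0,0,0,1],[0,1.7,0,0,0,0,1],[0,1.7,0,0,0,0,1]]'
```

```text
time_s: 17.87
ee_pos: [0.539, 0.0105, 0.0755]
orientation: [-0.707, -0.0, 0.0, 0.707]
contact_force: [-0.5, 0.5, -1.2]
gripper_width: 0.0162
time_s: 18.28
ee_pos: [0.539, 0.0105, 0.074]
orientation: [-0.707, -0.0, 0.0, 0.707]
contact_force: [0.3, 0.2, -0.5]
gripper_width: 0.0164
```

```bash
python3 -m inch '[[0,0.4,0,0,0,0,1],[0,0.8,0,0,0,0,1],[0,0.8,0,0,0,0,1],[0,0.8,0,0,0,0,1],[0,0.8,0,0,0,0,1]]'
```

```text
time_s: 18.7
ee_pos: [0.5391, 0.0105, 0.0733]
orientation: [-0.707, -0.0, -0.0, 0.707]
contact_force: [-0.6, 0.7, 2.5]
gripper_width: 0.0163
```

Bushing 2 is good too: collar seated at about 4.5 N. On to bushing 3.

```bash
python3 -m inch '[[0,-4,0,0,0,0,1],[0,-12,0,0,0,0,1],[0,-22,0,0,0,0,1],[0,-34,0,0,0,0,1],[0,-46,0,0,0,0,1]]'
python3 -m inch '[[0,-4,-10,0,0,0,1],[7.8,-4,-40,0,0,0,1],[7.8,-4,-70,0,0,0,1],[7.8,-4,-84.5,0,0,0,1],[7.8,0,-84.5,0,0,0,1]]'
python3 -m inch '[[0,2,0,0,0,0,1],[0,5,0,0,0,0,1],[0,7,0,0,0,0,1],[0,7,0,0,0,0,1],[0,7,0,0,0,0,1]]'
python3 - <<'E'
from h import *
R,p,s=tool(); print(p,s["contact_force"])
f=grab_frame("wrist"); X=cloud(f,(R,p)); cv2.imwrite("pics/g.png",f["color"])
for z in (.055,.06,.065): report(X,(p[0],p[1]),.02,z,z+.006,str(z))
report(X,(.5385,.0115),.027,.043,.053,"b2");report(X,(.546,-.0738),.027,.043,.053,"b3");report(X,(.536,.0945),.027,.043,.053,"b1")
E
```

```text
time_s: 19.12
ee_pos: [0.5391, 0.0105, 0.1206]
orientation: [-0.707, -0.0, -0.0, 0.707]
contact_force: [-0.1, -0.5, -1.4]
gripper_width: 0.0159
time_s: 19.53
ee_pos: [0.5468, -0.0797, 0.1203]
orientation: [0.708, -0.001, 0.003, -0.706]
contact_force: [0.0, 0.3, -1.6]
gripper_width: 0.0161
time_s: 19.95
ee_pos: [0.5467, -0.0732, 0.112]
orientation: [-0.707, -0.0, 0.001, 0.707]
contact_force: [-0.2, 0.2, -2.3]
gripper_width: 0.016
[ 0.54670979 -0.07317125  0.11196725] [-0.1522584   0.23801928 -2.26420202]
0.055 38 mean [541.4 -73.2  57.9] mid [542.4 -73.4  57.9] span [ 4.4 11.   5.6] circ [544.3 -73.4   5.5]
0.06 40 mean [541.5 -73.7  63.2] mid [542.6 -73.7  63.1] span [ 5.1 11.5  5.5] circ [544.6 -73.7   5.8]
0.065 37 mean [541.1 -73.3  67.9] mid [541.8 -73.   68. ] span [3.7 9.8 5.8] circ [542.8 -73.    5. ]
b2 1002 mean [537.8  10.1  47.5] mid [538.5  10.7  46.7] span [29.7 29.9  7.5] circ [538.8  10.6  15.3]
b3 676 mean [541.3 -74.7  47.5] mid [543.7 -74.5  47.9] span [25.  29.2  9.8] circ [546.  -74.6  14.9]
b1 984 mean [535.3  92.7  47.4] mid [535.8  94.   46.5] span [29.7 30.5  6.9] circ [536.8  93.9  15.9]
```

Pin 0.8 mm high in y; correct that, then creep in.

```bash
python3 -m inch '[[0,0,-0.8,0,0,0,1],[0,0.6,-0.8,0,0,0,1],[0,1.8,-0.8,0,0,0,1],[0,3,-0.8,0,0,0,1],[0,4,-0.8,0,0,0,1]]'
python3 -m inch '[[0,0.6,0,0,0,0,1],[0,1.2,0,0,0,0,1],[0,1.8,0,0,0,0,1],[0,2.4,0,0,0,0,1],[0,2.6,0,0,0,0,1]]'
```

```text
time_s: 20.42
ee_pos: [0.5467, -0.0748, 0.1079]
orientation: [-0.707, -0.0, 0.0, 0.707]
contact_force: [0.9, 0.0, -2.2]
gripper_width: 0.0162
time_s: 20.83
ee_pos: [0.5467, -0.0748, 0.1054]
orientation: [-0.707, -0.0, 0.0, 0.707]
contact_force: [-0.2, 0.1, -1.2]
gripper_width: 0.0165
```

```bash
python3 -m inch '[[0,1.2,0,0,0,0,1],[0,2.4,0,0,0,0,1],[0,3.6,0,0,0,0,1],[0,4.8,0,0,0,0,1],[0,6,0,0,0,0,1]]'
python3 -m inch '[[0,0.7,0,0,0,0,1],[0,1.4,0,0,0,0,1],[0,2.1,0,0,0,0,1],[0,2.8,0,0,0,0,1],[0,3.2,0,0,0,0,1]]'
```

```text
time_s: 21.25
ee_pos: [0.5467, -0.0748, 0.0993]
orientation: [-0.707, -0.0, 0.0, 0.707]
contact_force: [0.1, -0.4, -2.8]
gripper_width: 0.0162
time_s: 21.67
ee_pos: [0.5467, -0.0748, 0.0962]
orientation: [-0.707, -0.0, 0.0, 0.707]
contact_force: [-0.0, -0.4, -1.9]
gripper_width: 0.0164
```

```bash
python3 -m inch '[[0,0.4,0,0,0,0,1],[0,0.8,0,0,0,0,1],[0,1.2,0,0,0,0,1],[0,1.6,0,0,0,0,1],[0,1.9,0,0,0,0,1]]'
```

```text
time_s: 22.08
ee_pos: [0.5467, -0.0748, 0.0943]
orientation: [-0.707, -0.0, 0.0, 0.707]
contact_force: [-0.8, 0.2, -1.9]
gripper_width: 0.0164
```

```bash
python3 -m inch '[[0,0.3,0,0,0,0,1],[0,0.6,0,0,0,0,1],[0,0.9,0,0,0,0,1],[0,0.9,0,0,0,0,1],[0,0.9,0,0,0,0,1]]'
```

```text
time_s: 22.5
ee_pos: [0.5469, -0.0748, 0.0936]
orientation: [-0.707, -0.0, -0.0, 0.707]
contact_force: [-0.1, -0.4, 0.4]
gripper_width: 0.0163
```

```bash
python3 -m inch '[[0,0.3,0,0,0,0,1],[0,0.6,0,0,0,0,1],[0,0.8,0,0,0,0,1],[0,0.8,0,0,0,0,1],[0,0.8,0,0,0,0,1]]'
```

```text
time_s: 22.92
ee_pos: [0.5469, -0.0748, 0.0929]
orientation: [-0.707, -0.0, -0.0, 0.707]
contact_force: [-1.1, -0.5, 2.4]
gripper_width: 0.016
```

Bushing 3 stops the pin at 14 mm depth (tip z about 33.5 mm, about 4.4 N), so it is the tight one. Returning the gauge to the stand.

```bash
python3 -m inch '[[0,-4,0,0,0,0,1],[0,-10,0,0,0,0,1],[0,-20,0,0,0,0,1],[0,-34,0,0,0,0,1],[0,-48,0,0,0,0,1]]'
python3 -m inch '[[0,0,25,0,0,0,1],[0,0,65,0,0,0,1],[-4,0,105,0,0,0,1],[-8,0,145,0,0,0,1],[-11.6,0,185,0,0,0,1]]'
python3 -m inch '[[0,0,40,0,0,0,1],[0,0,80,0,0,0,1],[0,0,120,0,0,0,1],[0,0,160,0,0,0,1],[0,0,190,0,0,0,1]]'
python3 -m inch '[[0,0,8,0,0,0,1],[0,0,11.8,0,0,0,1],[0,0,11.8,0,0,0,1],[0,10,11.8,0,0,0,1],[0,15,11.8,0,0,0,1]]'
python3 -m inch '[[0,0,0,0,0,0,1],[0,0,0,0,0,0,1],[0,0,0,0,0,0,1],[0,0,0,0,0,0,1],[0,0,0,0,0,0,1]]'
python3 - <<'E'
from h import *
R,p,s=tool(); print(p,s["contact_force"])
f=grab_frame("wrist"); X=cloud(f,(R,p)); cv2.imwrite("pics/g.png",f["color"][100:300,160:360].repeat(3,0).repeat(3,1))
for z in (.068,.075,.08,.085): report(X,(p[0],p[1]),.02,z,z+.006,str(z))
report(X,(.534,.312),.07,.037,.043,"stand")
m=sel(X,(.534,.312),.07,.037,.043).astype(np.uint8)
Q=(X[m>0][:,:2]*1000).astype(np.float32); print(cv2.minAreaRect(Q))
report(X,(.534,.312),.013,-.01,.034,"hole")
for d in models.tip_of("wrist","stand_hole"): print(d["conf"],np.round(d["position"]),onplane(f,[d["position"]],.04,(R,p)))
E
```

```text
time_s: 23.33
ee_pos: [0.5465, -0.0749, 0.1417]
orientation: [0.707, -0.0, -0.0, -0.707]
contact_force: [0.2, 0.4, -2.6]
gripper_width: 0.0163
time_s: 23.75
ee_pos: [0.5347, 0.1119, 0.1417]
orientation: [-0.707, -0.0, -0.0, 0.707]
contact_force: [1.5, 0.2, -2.4]
gripper_width: 0.0162
time_s: 24.17
ee_pos: [0.5341, 0.3043, 0.1415]
orientation: [-0.707, -0.001, 0.001, 0.708]
contact_force: [0.7, 0.8, -1.9]
gripper_width: 0.0163
time_s: 24.58
ee_pos: [0.5355, 0.3098, 0.1248]
orientation: [0.707, -0.001, 0.001, -0.707]
contact_force: [0.4, 0.6, -3.5]
gripper_width: 0.0165
time_s: 25.0
ee_pos: [0.5353, 0.3119, 0.126]
orientation: [-0.707, -0.0, -0.0, 0.707]
contact_force: [-0.8, 0.9, -2.2]
gripper_width: 0.0165
[0.5352599  0.3119191  0.12604091] [-0.80599997  0.87104729 -2.21055345]
0.068 39 mean [530.3 311.8  71. ] mid [531.5 311.4  71. ] span [ 5.7 11.7  5.9] circ [534.2 311.4   5.9]
0.075 38 mean [530.  311.5  77.8] mid [530.7 311.8  77.9] span [ 4.4 10.7  5.8] circ [532.5 311.8   5.4]
0.08 31 mean [529.6 311.8  82.8] mid [530.1 311.8  82.6] span [2.7 9.1 5.1] circ [531.1 311.8   4.6]
0.085 few 2
stand 5474 mean [527.2 312.7  39.7] mid [529.3 312.1  39.5] span [78.6 85.6  4.9] circ [533.2 312.3  48.8]
((533.6873779296875, 312.1385803222656), (70.67249298095703, 69.43893432617188), 16.717866897583008)
hole 249 mean [539.5 311.8  13.3] mid [538.5 311.8  17.2] span [ 7.7 16.7 33.4] circ [534.8 311.8   8.4]
0.66 [261. 187.] [[0.53321276 0.31185153 0.04      ]]
0.65 [ 32. 182.] [[0.52806044 0.11501351 0.04      ]]
```

View pics/g.png

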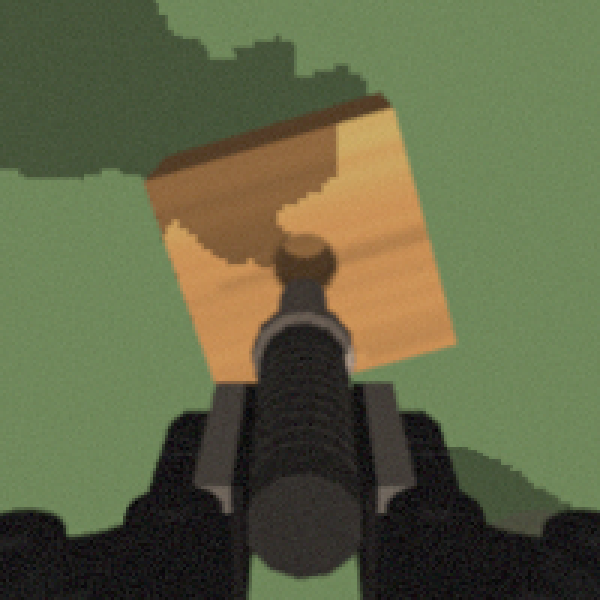

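The pin is in line with the hole (crop (303,260)), stand centre (533.8, 312.1). Lowering.

```bash
python3 -m inch '[[-0.5,8,0,0,0,0,1],[-0.5,15,0,0,0,0,1],[-0.5,20,0,0,0,0,1],[-0.5,25,0,0,0,0,1],[-0.5,30,0,0,0,0,1]]'
python3 -m inch '[[0,5,0,0,0,0,1],[0,10,0,0,0,0,1],[0,16,0,0,0,0,1],[0,22,0,0,0,0,1],[0,26,0,0,0,0,1]]'
python3 -m inch '[[0,1,0,0,0,0,1],[0,2,0,0,0,0,1],[0,3,0,0,0,0,1],[0,3,0,0,0,0,1],[0,3,0,0,0,0,1]]'
```

```text
time_s: 25.52
ee_pos: [0.5343, 0.3119, 0.0948]
orientation: [0.707, -0.0, -0.0, -0.707]
contact_force: [0.5, -0.2, -2.8]
gripper_width: 0.0166
time_s: 25.93
ee_pos: [0.5343, 0.3119, 0.0688]
orientation: [0.707, -0.0, -0.0, -0.707]
contact_force: [-0.8, 0.0, -1.7]
gripper_width: 0.0163
time_s: 26.35
ee_pos: [0.5347, 0.3121, 0.067]
orientation: [-0.707, -0.0, -0.0, 0.707]
contact_force: [0.9, -0.0, -2.4]
gripper_width: 0.0165
```

```bash
python3 -m inch '[[0,0.4,0,0,0,0,1],[0,0.8,0,0,0,0,1],[0,1.2,0,0,0,0,1],[0,1.2,0,0,0,0,1],[0,1.2,0,0,0,0,1]]'
```

```text
time_s: 26.77
ee_pos: [0.5348, 0.3121, 0.0661]
orientation: [-0.707, -0.0, -0.0, 0.707]
contact_force: [-1.3, -1.1, 3.5]
gripper_width: 0.0164
```

Gauge home. Release, go up, and over to bushing 3.

```bash
python3 -m inch '[[0,0,0,0,0,0,0.2],[0,0,0,0,0,0,0],[0,0,0,0,0,0,-0.2],[0,0,0,0,0,0,-0.2],[0,0,0,0,0,0,-0.2]]'
python3 -c "
from h import *; print(arm.tips_ahead)"
python3 -m inch '[[0,-15,0,0,0,0,-0.2],[0,-45,0,0,0,0,-0.2],[0,-85,0,0,0,0,-0.2],[0,-120,-20,0,0,0,-0.2],[0,-120,-60,0,0,0,-0.2]]'
python3 -m inch '[[0,0,-40,0,0,0,-0.2],[2,0,-80,0,0,0,-0.2],[5,0,-120,0,0,0,-0.2],[8,0,-160,0,0,0,-0.2],[11,0,-200,0,0,0,-0.2]]'
python3 -m inch '[[0,0,-40,0,0,0,-0.2],[0,0,-80,0,0,0,-0.2],[0,0,-110,0,0,0,-0.2],[0,0,-126.7,0,0,0,-0.2],[0,0,-126.7,0,0,0,-0.2]]'
python3 - <<'E'
from h import *
R,p,s=tool(); print(p,s["contact_force"])
f=grab_frame("wrist"); X=cloud(f,(R,p)); cv2.imwrite("pics/i.png",f["color"])
for n,c in dict(b1=(.536,.094),b2=(.5385,.0107),b3=(.546,-.0745)).items(): report(X,c,.027,.043,.053,n)
m=sel(X,(.564,-.27),.12,.015,.026); print("tray",m.sum(),cv2.minAreaRect((X[m][:,:2]*1000).astype(np.float32)))
f=grab_frame("top"); X=cloud(f); report(X,(.535,.312),.04,.101,.13,"handle")
m=sel(X,(.564,-.27),.12,.015,.026); print("tray",m.sum(),cv2.minAreaRect((X[m][:,:2]*1000).astype(np.float32)))
E
```

```text
time_s: 27.18
ee_pos: [0.5345, 0.3121, 0.0654]
orientation: [-0.707, -0.0, 0.0, 0.707]
contact_force: [0.2, 0.9, 0.0]
gripper_width: 0.0513
0.008
time_s: 27.6
ee_pos: [0.5363, 0.258, 0.1928]
orientation: [-0.704, -0.006, -0.0, 0.71]
contact_force: [2.1, 0.4, 0.6]
gripper_width: 0.0512
time_s: 28.02
ee_pos: [0.5454, 0.0501, 0.1857]
orientation: [-0.707, -0.0, -0.0, 0.707]
contact_force: [0.9, 0.1, -0.5]
gripper_width: 0.0517
time_s: 28.43
ee_pos: [0.5451, -0.0799, 0.1857]
orientation: [0.708, -0.002, 0.002, -0.707]
contact_force: [-0.6, -1.3, -0.4]
gripper_width: 0.0513
[ 0.54508483 -0.07990761  0.18574495] [-0.63623141 -1.25687074 -0.36191111]
b1 609 mean [535.5  92.9  47.5] mid [535.9  94.   46.5] span [30.1 30.4  7.1] circ [536.1  94.   15.4]
b2 572 mean [538.1  10.2  47.5] mid [538.5  10.7  46.2] span [28.7 30.   6.5] circ [538.5  10.7  15.3]
b3 558 mean [545.3 -74.6  47.5] mid [545.9 -74.3  46.4] span [29.7 29.2  6.8] circ [545.9 -74.6  15.1]
tray 1791 ((558.7589721679688, -273.7459716796875), (141.44146728515625, 141.71456909179688), 76.18891906738281)
handle 52 mean [535.8 312.8 107.6] mid [536.2 313.  107. ] span [16.9 17.   8.9] circ [536.2 312.9   9.3]
tray 0 ((0.0, 0.0), (0.0, 0.0), 0.0)
```

View pics/i.png

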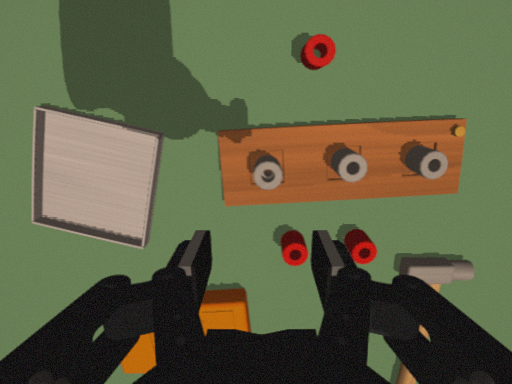

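All bushings stand as before: 3 at (267,172), 2 at (352,166), 1 at (432,164). The tray is clear at left, and the gauge top at z 107.6 mm means it is home. Descending on bushing 3.

```bash
python3 -m inch '[[0,20,0,0,0,0,-0.2],[0,50,0,0,0,0,-0.2],[0,80,0,0,0,0,-0.2],[0,100,0,0,0,0,-0.2],[0,110,0,0,0,0,-0.2]]'
python3 -m inch '[[0,8,0,0,0,0,-0.2],[0,18,0,0,0,0,-0.2],[0,28,0,0,0,0,-0.2],[0,36,0,0,0,0,-0.2],[0,40,0,0,0,0,-0.2]]'
```

```text
time_s: 28.95
ee_pos: [0.5442, -0.0726, 0.0726]
orientation: [-0.707, 0.0, 0.002, 0.707]
contact_force: [-0.1, 0.3, -0.3]
gripper_width: 0.0512
time_s: 29.37
ee_pos: [0.5455, -0.0745, 0.0347]
orientation: [-0.707, -0.0, 0.0, 0.707]
contact_force: [0.3, -0.3, 0.5]
gripper_width: 0.0514
```

```bash
python3 -m inch '[[0.4,2,0,0,0,0,-0.2],[0.4,4,0,0,0,0,-0.2],[0.4,4.5,0,0,0,0,-0.1],[0.4,4.5,0,0,0,0,0.1],[0.4,4.5,0,0,0,0,0.25]]'
python3 -m inch '[[0,0,0,0,0,0,1],[0,0,0,0,0,0,1],[0,0,0,0,0,0,1],[0,0,0,0,0,0,1],[0,0,0,0,0,0,1]]'
```

```text
time_s: 29.78
ee_pos: [0.5463, -0.0747, 0.0314]
orientation: [-0.707, -0.0, -0.0, 0.707]
contact_force: [-0.2, -0.3, 0.2]
gripper_width: 0.0324
time_s: 30.2
ee_pos: [0.5463, -0.0747, 0.0312]
orientation: [-0.707, -0.0, -0.0, 0.707]
contact_force: [1.6, -0.5, 2.7]
gripper_width: 0.0256
```

```bash
python3 -m inch '[[0,-2,0,0,0,0,1],[0,-6,0,0,0,0,1],[0,-12,0,0,0,0,1],[0,-12,0,0,0,0,1],[0,-12,0,0,0,0,1]]'
python3 - <<'E'
from h import *
R,p,s=tool(); print(p,s["contact_force"],s["gripper_width"])
f=grab_frame("wrist"); X=cloud(f,(R,p)); cv2.imwrite("pics/j.png",f["color"][130:330,160:360].repeat(3,0).repeat(3,1))
for z in (.03,.035,.04,.045,.05,.053,.056,.06): report(X,(.546,-.0747),.022,z,z+.005,str(z))
E
```

```text
time_s: 30.62
ee_pos: [0.5463, -0.0746, 0.0434]
orientation: [-0.707, -0.0, -0.0, 0.707]
contact_force: [-0.2, 0.4, -1.2]
gripper_width: 0.0258
[ 0.54628373 -0.07463869  0.04340732] [-0.24421735  0.36808241 -1.21998878] 0.025770148295386992
0.03 122 mean [534.  -74.6  32.5] mid [536.6 -74.1  32.5] span [11.2 27.9  4.9] circ [542.2 -74.1  13.9]
0.035 169 mean [536.7 -74.1  37.6] mid [541.1 -74.5  37.5] span [20.4 27.7  5. ] circ [542.  -74.5  13.9]
0.04 212 mean [538.9 -74.4  42.6] mid [542.2 -74.2  42.5] span [22.5 27.6  5. ] circ [541.6 -74.2  13.8]
0.045 317 mean [542.5 -74.4  47.1] mid [542.3 -74.5  47.5] span [22.4 26.2  5. ] circ [540.5 -74.5  13.1]
0.05 277 mean [540.8 -74.7  52.5] mid [542.2 -74.5  52.5] span [22.6 25.5  5. ] circ [540.7 -74.5  12.8]
0.053 321 mean [540.7 -74.4  55.8] mid [545.5 -74.5  55.5] span [29.3 25.4  5. ] circ [546.2 -74.5  16.3]
0.056 1936 mean [544.8 -74.5  59.2] mid [546.  -74.8  58.5] span [30.1 37.3  5. ] circ [541.4 -74.8  19.9]
0.06 456 mean [543.2 -74.2  61.3] mid [545.7 -75.7  62.5] span [28.7 39.5  5. ] circ [541.3 -75.2  20.4]
```

View pics/j.png

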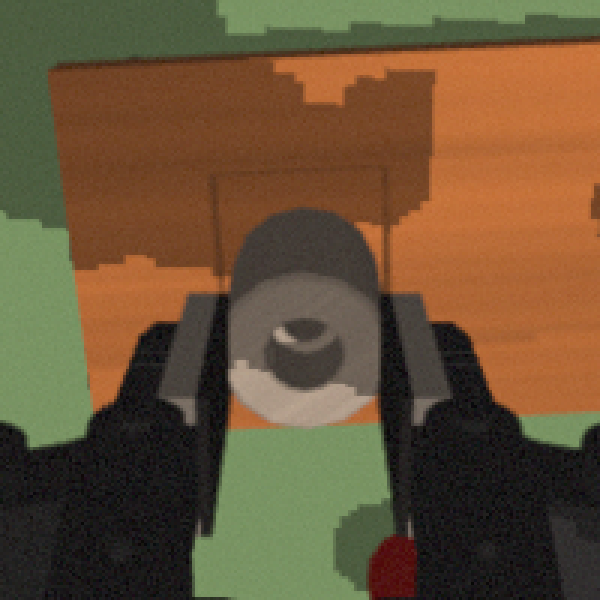

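Bushing 3 is held upright, 12 mm above its floor, with the internal step visible in the bore (crop (305,345)). Carry it to the tray.

```bash
python3 -m inch '[[0,-25,0,0,0,0,1],[0,-40,-20,0,0,0,1],[3,-40,-60,0,0,0,1],[7,-40,-100,0,0,0,1],[13,-40,-140,0,0,0,1]]'
python3 -m inch '[[0,0,-30,0,0,0,1],[0,0,-50,0,0,0,1],[0,0,-59,0,0,0,1],[0,10,-59,0,0,0,1],[0,22,-59,0,0,0,1]]'
python3 -m inch '[[0,8,0,0,0,0,1],[0,15,0,0,0,0,1],[0,20,0,0,0,0,1],[0,25,0,0,0,0,1],[0,30,0,0,0,0,1]]'
```

```text
time_s: 31.08
ee_pos: [0.559, -0.2159, 0.0833]
orientation: [-0.707, -0.001, 0.0, 0.707]
contact_force: [0.6, -0.0, -1.3]
gripper_width: 0.0253
time_s: 31.5
ee_pos: [0.5597, -0.2727, 0.0605]
orientation: [-0.707, -0.001, -0.0, 0.707]
contact_force: [-0.5, 0.2, -2.2]
gripper_width: 0.0257
time_s: 31.92
ee_pos: [0.5593, -0.2732, 0.0306]
orientation: [-0.707, -0.0, 0.0, 0.707]
contact_force: [0.2, 0.2, -0.9]
gripper_width: 0.0258
```

```bash
python3 -m inch '[[0,2,0,0,0,0,1],[0,4,0,0,0,0,1],[0,6,0,0,0,0,1],[0,7,0,0,0,0,1],[0,7,0,0,0,0,1]]'
```

```text
time_s: 32.33
ee_pos: [0.5591, -0.2737, 0.0239]
orientation: [-0.707, -0.0, 0.0, 0.707]
contact_force: [-0.2, -0.1, -1.7]
gripper_width: 0.0253
```

```bash
python3 -m inch '[[0,0.4,0,0,0,0,1],[0,0.8,0,0,0,0,1],[0,1.2,0,0,0,0,1],[0,1.2,0,0,0,0,1],[0,1.2,0,0,0,0,1]]'
```

```text
time_s: 32.75
ee_pos: [0.5592, -0.2737, 0.0229]
orientation: [-0.707, -0.0, -0.0, 0.707]
contact_force: [-0.1, 0.6, -0.8]
gripper_width: 0.0258
```

```bash
python3 -m inch '[[0,0.4,0,0,0,0,1],[0,0.6,0,0,0,0,1],[0,0.6,0,0,0,0,1],[0,0.6,0,0,0,0,1],[0,0.6,0,0,0,0,1]]'
```

```text
time_s: 33.17
ee_pos: [0.5594, -0.2737, 0.0227]
orientation: [-0.707, -0.0, -0.0, 0.707]
contact_force: [-1.2, 1.3, 5.8]
gripper_width: 0.0255
```

Touching the floor; release, rise and check.

```bash
python3 -m inch '[[0,0,0,0,0,0,0.3],[0,0,0,0,0,0,0.1],[0,0,0,0,0,0,-0.2],[0,0,0,0,0,0,-0.2],[0,0,0,0,0,0,-0.2]]'
python3 -m inch '[[0,-10,0,0,0,0,-0.2],[0,-30,0,0,0,0,-0.2],[0,-65,0,0,0,0,-0.2],[0,-105,0,0,0,0,-0.2],[0,-145,0,0,0,0,-0.2]]'
python3 -m inch '[[-40,-10,0,0,0,0,-0.2],[-80,-20,0,0,0,0,-0.2],[-110,-30,0,0,0,0,-0.2],[-120,-40,0,0,0,0,-0.2],[-120,-40,0,0,0,0,-0.2]]'
python3 -m inch '[[0,0,0,0,0,0,-0.2],[0,0,0,0,0,0,-0.2],[0,0,0,0,0,0,-0.2],[0,0,0,0,0,0,-0.2],[0,0,0,0,0,0,-0.2]]'
python3 - <<'E'
from h import *
R,p,s=tool()
a=grab_frame("top"); b=grab_frame("scene"); f=grab_frame("wrist")
for n,g in (("top",a),("wrist",f),("scene",b)):
    X=cloud(g,(R,p)); print(n)
    report(X,(.5595,-.2737),.03,.033,.046,"b3"); report(X,(.5595,-.2737),.05,.046,.12,"above")
    for q,c in dict(b1=(.536,.094),b2=(.5385,.0107)).items(): report(X,c,.027,.043,.053,q)
    report(X,(.535,.312),.04,.101,.13,"handle")
z=lambda i,r:cv2.resize(i[r[0]:r[1],r[2]:r[3]],(400,300),interpolation=cv2.INTER_CUBIC)
cv2.imwrite("pics/k.png",np.vstack([np.hstack([z(a["color"],(110,290,110,430)),z(b["color"],(100,300,90,440))]),np.hstack([z(f["color"],(0,384,0,512)),z(b["color"],(170,270,320,440))])]))
E
```

```text
time_s: 33.58
ee_pos: [0.559, -0.2737, 0.0221]
orientation: [-0.707, 0.0, 0.0, 0.707]
contact_force: [-0.5, -0.5, -0.4]
gripper_width: 0.0512
time_s: 34.0
ee_pos: [0.5584, -0.2737, 0.1693]
orientation: [-0.707, 0.0, 0.0, 0.707]
contact_force: [1.7, -0.1, -0.2]
gripper_width: 0.051
time_s: 34.42
ee_pos: [0.4374, -0.2751, 0.2102]
orientation: [-0.707, -0.0, -0.003, 0.707]
contact_force: [1.2, -1.0, -0.3]
gripper_width: 0.051
time_s: 34.83
ee_pos: [0.4393, -0.2736, 0.2065]
orientation: [0.707, -0.0, -0.001, -0.707]
contact_force: [0.2, -0.1, 0.6]
gripper_width: 0.0513
top
b3 104 mean [ 560.7 -271.    39.1] mid [ 561.1 -271.4   38.1] span [30.  30.3  9.9] circ [ 561.4 -271.6   15.6]
above few 0
b1 91 mean [535.7  95.1  48. ] mid [535.5  95.7  48.3] span [27.  27.5  8.5] circ [536.1  95.   14.7]
b2 94 mean [539.1  11.8  48. ] mid [539.1  12.2  47.4] span [27.2 27.   8.2] circ [538.9  11.4  14.8]
handle 53 mean [535.6 312.5 107.6] mid [535.8 312.4 106.6] span [16.7 16.9  9.2] circ [536.  312.5   9. ]
wrist
b3 377 mean [ 557.9 -273.    37.9] mid [ 559.5 -273.1   36.7] span [30.2 26.9  7.3] circ [ 559.4 -273.4   15.3]
above few 0
b1 few 0
b2 387 mean [537.5   9.2  47.2] mid [538.7  11.   46.3] span [29.4 31.   6.5] circ [537.8  10.8  15.8]
handle few 0
scene
b3 92 mean [ 561.5 -271.3   38.1] mid [ 561.  -272.8   37.7] span [29.3 32.1  8.9] circ [ 559.9 -272.8   16.1]
above few 0
b1 96 mean [539.3  94.5  47.9] mid [538.3  94.5  47.6] span [29.1 28.4  9.3] circ [538.1  94.4  15.4]
b2 91 mean [541.   11.3  48. ] mid [540.   10.8  47.5] span [30.7 29.1  8.9] circ [539.4  10.9  16.1]
handle 59 mean [537.6 311.2 106.9] mid [535.7 311.  106.7] span [18.9 16.6 10.9] circ [535.8 311.1   9.9]
```

View pics/k.png

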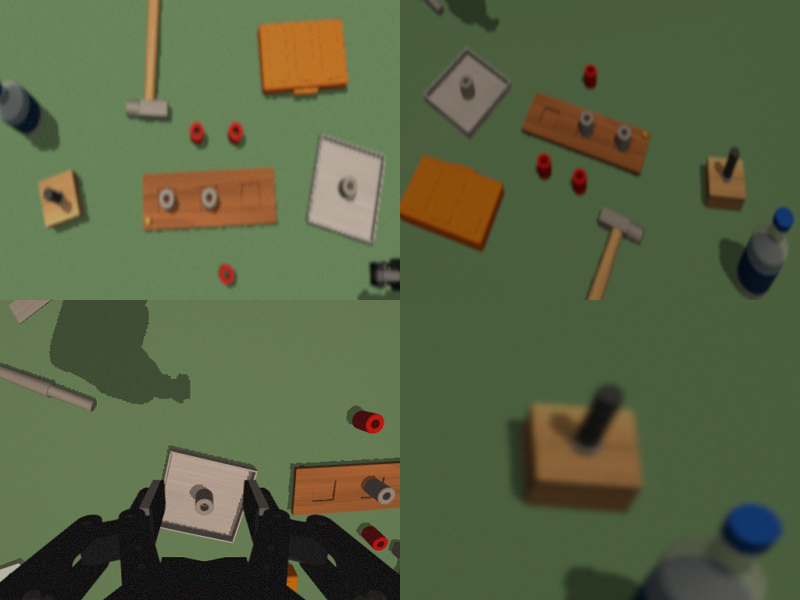

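The composite shows the tight bushing upright in the tray ((348,187) top, (467,87) scene). The two good ones are in their recesses, the gauge is home in its stand, and nothing else has moved. Handing in.

```bash
python3 -c "
from plant import workorder; print(workorder.close_job())"
```

```text
the job is handed in; nothing more can be done
None
```

The job is done and handed in at about 35 s on the robot's clock. I tried the gauge in order from the stud end:

| Bushing | Result | Contact force |
|---|---|---|
| 1 (stud end) | Pin went in to the collar, good | about 5 N |
| 2 (middle) | Pin went in to the collar, good | about 4.5 N |
| 3 (far end) | Pin stopped about 14 mm down, tight | about 4.4 N |

I put the gauge back in its stand, then set bushing 3 upright on the floor of the scrap tray, near its centre.

**Last checks:**
- **Tight bushing:** its top is at z of about 38–39 mm with nothing above it, so it stands upright in the tray.
- **Good bushings:** their tops are at 47–48 mm, where they were at the start.
- **Gauge:** the top of its handle is at 107.6 mm in the top camera (108 mm expected when fully home).
- **Bystanders:** the bottle, hammer, case and red look-alikes show no change in the pictures.
- **Disagreements:** the cameras differed by up to about 2 mm in x and y. The gripper read 25.6 mm on the 30 mm bushing, which I didn't explain, but a picture showed it held straight.

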